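Refit the guide roller of the counter wrapping stand

TASK

Refit the cleaned guide roller: lay it, without dropping it, in the seat between the two ears of the wrapping stand, then pass the steel rod from the stand's thick-ear side through that ear, the roller and the thin ear, and push it fully home until its disc head is against the thick ear. Let go of everything and leave the other goods on the counter where they are.

Things in the scene. Friction and masses are not known exactly. Their poses are not given: they have to be found in the camera images.
- stand: Grey wrapping stand fixed to the counter: foot 130 x 150 x 12 mm, V seat on a column, two ears on a frame. Origin: centre of the foot's underside; z up; y along the line of the two holes (x = 0). The ear frame's height varies and is NOT reported: hole axis 79 to 97 mm above the origin, same for both ears, found by feel (say, touching an ear's top) or by sight. It stays put under 100 N.
- thick_ear (a point): Point on the thick ear's outer face, on the hole line at its LOWEST setting (79 mm up; stand x 0, y -59 mm); it does not follow the ears. Thick ear: stand y -59 to -45 mm, 44 mm wide in x, its flat top 18 mm above its hole's axis. Round 13.5 mm hole, 1 mm chamfer outside. The rod enters here, towards stand +y.
- thin_ear (a point): Point on the thin ear's outer face, on the hole line at its LOWEST setting (79 mm up; stand x 0, y +53 mm); it does not follow the ears. Thin ear: stand y +45 to +53 mm, same width, top and 13.5 mm hole, chamfered on its inner side.
- seat (a point): Where the roller's centre lies when seated: 88 mm up, midway between the ears (gap 90 mm). Fixed to the foot, whatever the ears' height. Two sloping strips within 25 mm of x = 0 form the V, tops 23 mm below this point.
- roller: Black rubber-faced roller, 62 mm diameter, 80 mm long, loose straight 34 mm bore (clear of the rod at every ear height), about 0.18 kg. Origin at its centre, y along its axis. It starts in a wooden cradle (V strips within 25 mm of its centre line, tops 23 mm below its axis), axis 52 mm above the counter; both its sides are free for fingers.
- rod: Steel rod, 12 mm diameter, 155 mm long, disc head 30 mm across, 6 mm thick; about 0.1 kg, centre of mass 62 mm from the origin. Origin on the axis at the head's underside; y towards the tip (roughly to the robot's left); last 4 mm taper to 10 mm. Starts level in a wooden rest, axis 55 mm up, on two V posts 10 mm thick at y = 48 and 125 mm; y = 0 to 43 mm is free to grip.
- rod_tip (a point): Centre of the rod's tip, 155 mm from the head's underside.
- sauce_bottle: Bystander: amber bottle 60 mm across, 190 mm tall; origin under its centre.
- sweet_jar: Bystander: glass jar 70 mm across, 110 mm tall; origin under its centre.
- milk_tin: Bystander: tin 74 mm across, 85 mm tall; origin under its centre.
- mug: Bystander: white mug 80 mm across, 90 mm tall, handle at its +y; origin under its centre.
- tea_box: Bystander: red box 60 x 90 x 40 mm; origin under its centre.
- screwdriver: Bystander: screwdriver lying flat along its x.
There are look-alikes about, which are no part of the job. What is shaped like the stand but yellow is not meant. What is meant by the rod is not turquoise, and is the larger of those in its own colour.

How it is judged:
By the outcome, as a careful person would: the job done as asked, in the order asked, and still so for the second after the job is handed in, with the robot touching nothing.
It also fails if it takes over 70 s, if anything falls off the work surface, if the arm or the gripper's body presses on something with over 40 N, if the wrist force passes 120 N, or if a joint passes its speed limit or range.

ROBOT

A 6-joint arm with a two-finger parallel gripper is mounted at the origin on the work surface. World frame = base frame: x ahead of the robot, y to its left, z up, the work surface at z = 0. Lengths are in m, angles in rad, forces in N, time in s.
With the tool pointing down it reaches from about 0.425 to 0.95 m from the base axis. Payload 3.5 kg.
Tool frame: the origin (TCP) lies midway between the tips of the shut fingers; the grasp point (between the pads) lies ctrl.grasp_offset behind it (ctrl.grasp_offset is the distance from the TCP to the grasp point, in m); x points along the fingers, y is the direction in which the jaws open and shut, and the axes are right-handed (so a half turn about x gives the same grasp; the last joint's range is limited). The gripper opens to 85 mm and grips with 20 to 120 N. Pads are 22 mm wide; open, the fingers measure 114 mm over their backs; the gripper's body (76 mm by 85 mm) begins 54 mm behind the grasp point. The pads swing forward as they close: fully open they stand 13 mm farther back than shut.
Start: joints at [-1.476, 0.286, 1.577, -0, 1.279, -0.15], TCP at [0.164, -0.655, 0.231] pointing down, gripper open.
Joint ranges: [-2.77, 2.77], [-0.9, 2.22], [0.21, 2.48], [-1.53, 4.67], [0.24, 2.81], [-2.84, 2.84]. Speed limits (rad/s): [2.79, 2.79, 3.14, 3.14, 3.14, 3.14].

INTERFACE

Orientations are given as a unit quaternion [x, y, z, w].
In Python, from plant import readout, read_camera, sign_off, ctrl gives the robot as it stands.
- The arm moves only by the tool drive_tool, never from a script. Its argument "steps" is a list of rows, each a list of 5 numbers: the shift along the tool's x, y, z in cm, then the turn about the tool's x in degrees, then the opening, from 0 (shut) to 1 (fully open). A call has 1 to 10 rows; each row shifts and turns the commanded pose from where the row before left it, along the tool's axes as they then stand; what a row does not reach is not made up. A row lasts 1/10 s, in which the tool goes at most 50 mm and 8.59 degrees, less where a joint would pass 70% of its speed; a pose out of reach is approached as far as the arm can. A call is refused whole if a number of a shift passes 5 or a number of a turn 8.59, either way. A call with a gripper value outside its range is refused whole. The fingers move at their own pace and stop on an object; "force" is the grip in N (left out, the last holds). Time passes only in rows, so rows that do not move let the fingers close. It gives the time, the measured TCP pose, the force and the opening at its end, in the units of the state.
- readout.get_state(): the state, without advancing time (a new reading comes with each control period).
- read_camera(name): name is "side" or "top"; returns a dict with "frame" (480x640x3 uint8, red, green, blue), "vertical_fov" (degrees; the focal length in pixels is half the picture's height over the tangent of half this angle, whatever the lens; pixels are square), "cx", "cy" (the principal point, pixels), "eye" and "orientation" of the camera in the world. Camera axes: x right, y up, looking along -z (the intrinsics and any distortion apply to the point x, -y, -z); pixel columns grow to the right and rows downward; lengths in m; the calibration is good to about 2 mm. A picture is of the moment at which its call begins. There is no depth.
- sign_off(): hands the job in, once; it reports no verdict.
The state is a dict: "time": time; "qpos": joint angles; "dq": joint speeds; "joint_efforts": joint torques, N m; "eef_pos": TCP position; "tcp_rot": TCP orientation; "contact_force": force on the tool from outside, world axes, zero at the start; "wrist_torque": the same for the moment, N m; "opening": opening from 0.0 (shut) to 1.0 (fully open).
Only numpy, scipy, OpenCV 4.12 (cv2) and the standard library are available. Lean on these libraries where they do the work, as an engineer would, in place of code of your own. Each camera call takes 0.05 s, during which the arm holds its last target. There are 200 camera calls.

## Working session

There is one attempt and no reset: what is moved stays moved. The work goes in short steps, Python scripts to look and compute and a tool call to move; the robot and the scene stay as the last step left them, time stands still between calls to the robot, and variables do not carry over. Pictures are saved under pics/ and viewed, about 8 in all and at most 12, crops included, and the job is handed in when it is done.

Besides the shell and the picture viewer there is one more tool, called after "Request:" by a JSON object that holds its "name" and its "arguments". drive_tool: Moves the arm, as the interface text tells. Its arguments: {"type":"object","properties":{"steps":{"type":"array","items":{"type":"array","items":{"type":"number"}}},"force":{"type":"number"}},"required":["steps"]}

```bash
ls; mkdir -p pics; python3 - <<'E'
from plant import readout, read_camera, ctrl
import cv2
print(ctrl.grasp_offset, readout.get_state())
for n in("side","top"):
    c=read_camera(n); print({k:v for k,v in c.items() if k!="frame"})
    cv2.imwrite(f"pics/{n}0.png",c["frame"][:,:,::-1])
E
```

```text
pics
0.0187 {'time': 0.0, 'qpos': array([-1.47600993e+00,  2.87166286e-01,  1.57819219e+00,  2.60147198e-05,
        1.27860829e+00, -1.50011909e-01]), 'dq': array([-9.95630608e-06,  1.81201864e-03, -1.16813106e-03,  1.78524090e-03,
       -4.53688173e-04, -1.27221396e-03]), 'joint_efforts': array([ 5.38905188e-04, -4.05980229e+01, -2.92624587e+01, -1.51273404e-06,
        5.96475831e-03,  1.48867446e-06]), 'eef_pos': array([ 0.16355683, -0.65419985,  0.22993855]), 'tcp_rot': array([ 0.70184842,  0.08716944, -0.70178447,  0.08549181]), 'contact_force': array([ 0.39520435,  0.48219571, -0.62245001]), 'wrist_torque': array([-0.01291199, -0.00699661, -0.02466774]), 'opening': 1.0055145067771099}
{'vertical_fov': 57.114532232052674, 'cx': 331.97460855276864, 'cy': 238.2012482085794, 'eye': array([-0.11637097,  0.85659842,  0.72740111]), 'orientation': array([-0.16244228,  0.45256427,  0.8308319 , -0.28020785])}
{'vertical_fov': 43.59346644938713, 'cx': 328.46332649161195, 'cy': 251.11056087425516, 'eye': array([0.36494924, 0.08702353, 1.6504285 ]), 'orientation': array([ 0.02948441, -0.03484591, -0.6974006 ,  0.71522642])}
```

View pics/top0.png

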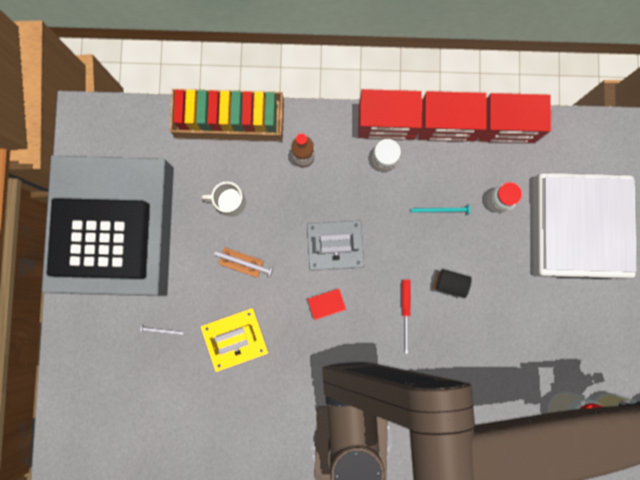

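View pics/side0.png

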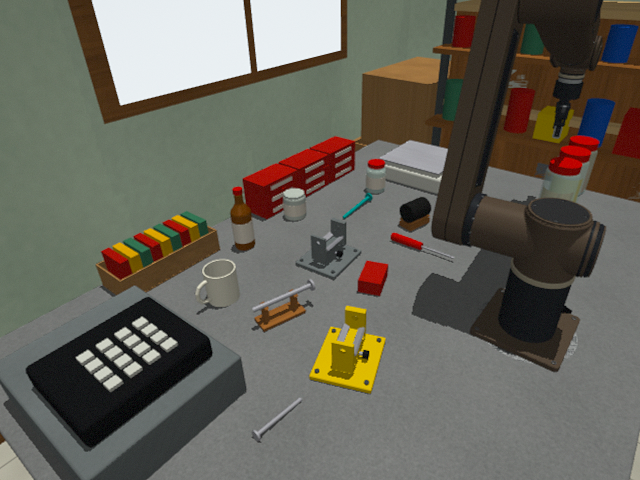

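Top view: stand at (335,245), roller at (453,283), rod in its rest with its head at about (268,271) and tip at (216,254). In the side view the stand is at (330,245), the rod at (283,297) and the roller at (415,210). Next I'll zoom in and get coordinates.

```bash
cat > h.py <<'E'
import numpy as np, cv2
from scipy.spatial.transform import Rotation as R
from plant import readout, read_camera, ctrl
def geom(c): return np.array(c["eye"]), R.from_quat(c["orientation"]).as_matrix(), 240/np.tan(np.radians(c["vertical_fov"])/2)
def ray(c,u,v):
    e,M,f=geom(c); d=M@np.array([(u-c["cx"])/f,-(v-c["cy"])/f,-1]); return e,d/np.linalg.norm(d)
def onz(c,u,v,z):
    e,d=ray(c,u,v); return e+d*(z-e[2])/d[2]
def proj(c,p):
    e,M,f=geom(c); q=M.T@(np.array(p)-e); return np.array([c["cx"]+f*q[0]/-q[2], c["cy"]-f*q[1]/-q[2]])
def tri(c1,u1,c2,u2):
    e1,d1=ray(c1,*u1);e2,d2=ray(c2,*u2)
    s=np.linalg.lstsq(np.stack([d1,-d2],1),e2-e1,rcond=None)[0]
    a,b=e1+s[0]*d1,e2+s[1]*d2; return (a+b)/2,np.linalg.norm(a-b)
E
python3 - <<'E'
from h import *
t=read_camera("top");s=read_camera("side")
import pickle; pickle.dump((t,s),open("c0.pkl","wb"))
def crop(c,x,y,w,h,k): return cv2.resize(c["frame"][y:y+h,x:x+w,::-1],(w*k,h*k),interpolation=cv2.INTER_CUBIC)
a=crop(t,200,215,180,66,4); b=crop(s,245,205,180,75,4)
cv2.imwrite("pics/z1.png",np.vstack([a,b]))
hsv=cv2.cvtColor(t["frame"],cv2.COLOR_RGB2HSV); f=t["frame"].astype(int)
# roller: dark blob
m=np.zeros((480,640),np.uint8); m[255:310,425:485]=(f.max(2)<50)[255:310,425:485]
k=max(cv2.findContours(m,0,2)[0],key=cv2.contourArea); print("roller",cv2.minAreaRect(k), [onz(t,*p,0.07).round(4) for p in cv2.boxPoints(cv2.minAreaRect(k))])
for u,v in((307,228),(360,221),(364,265),(310,270)): print("foot",onz(t,u,v,.012).round(4))
print("rod",onz(t,268.5,271.5,.055),onz(t,216,254,.055))
E
```

```text
roller ((449.06134033203125, 287.87945556640625), (33.20264434814453, 17.51997184753418), 41.00908660888672) [array([ 0.4303, -0.1949,  0.07  ]), array([ 0.466, -0.225,  0.07 ]), array([ 0.4102, -0.2915,  0.07  ]), array([ 0.3747, -0.2613,  0.07  ])]
foot [0.5769 0.137  0.012 ]
foot [ 0.6001 -0.0084  0.012 ]
foot [ 0.479  -0.0217  0.012 ]
foot [0.4615 0.1256 0.012 ]
rod [0.45218313 0.23476965 0.055     ] [0.49528652 0.37605027 0.055     ]
```

View pics/z1.png

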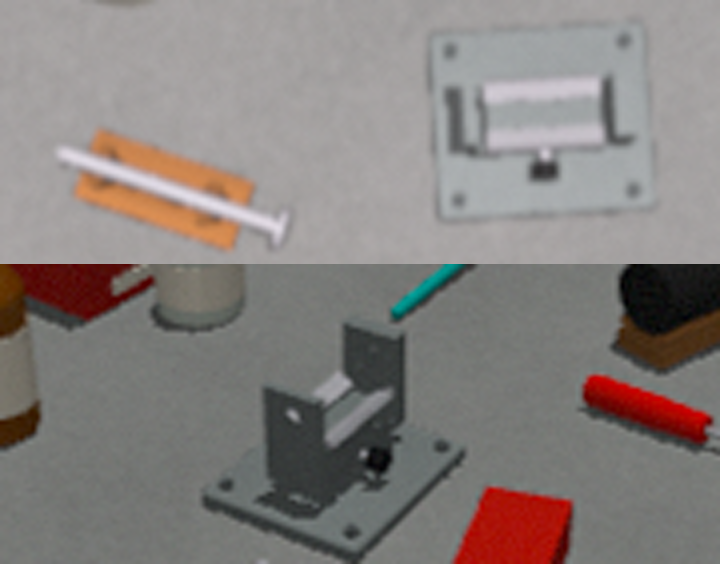

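```bash
python3 - <<'E'
from h import *
import pickle; t,s=pickle.load(open("c0.pkl","rb"))
T=t["frame"].astype(int)
def blob(m,x0,y0,x1,y1,close=0):
    k=np.zeros((480,640),np.uint8); k[y0:y1,x0:x1]=m[y0:y1,x0:x1]
    if close: k=cv2.morphologyEx(k,cv2.MORPH_CLOSE,np.ones((close,close)))
    c=max(cv2.findContours(k,0,1)[0],key=cv2.contourArea); return c
print("cols",T[228,315],T[290,300],T[283,453],T[275,450],T[262,242],T[240,240], T[235,340])
foot=blob((T[:,:,2]-T[:,:,0]>4),295,210,375,280,5)
rol=blob(T.max(2)<95,425,260,485,310)
rod=blob((T.min(2)>175),205,240,285,285)
out=t["frame"][:,:,::-1].copy(); 
big=cv2.resize(out[205:315,205:490],None,fx=2.8,fy=2.8,interpolation=2)
for c,n,z in((foot,"foot",.012),(rol,"rol",.052),(rod,"rod",.058)):
    r=cv2.minAreaRect(c);b=cv2.boxPoints(r); W=np.array([onz(t,*p,z) for p in b])
    print(n,cv2.contourArea(c),r,"\n",W.round(4).tolist(), "ctr",onz(t,*r[0],z).round(4),"sides",np.linalg.norm(np.diff(W,axis=0),axis=1).round(4))
    cv2.polylines(big,[((b-[205,205]+.5)*2.8).astype(int)],True,(0,0,255),1)
    cv2.drawContours(big,[((c-[[205,205]]+.5)*2.8).astype(int)],-1,(0,255,0),1)
cv2.imwrite("pics/m1.png",big)
E
```

```text
cols [159 164 164] [166 162 161] [54 52 51] [53 50 51] [224 218 228] [168 164 163] [193 187 196]
foot 2296.0 ((335.01556396484375, 244.7637939453125), (45.33340072631836, 53.02598571777344), 86.633544921875) 
 [[0.5889, 0.1368, 0.012], [0.6013, -0.0087, 0.012], [0.4766, -0.0185, 0.012], [0.4644, 0.126, 0.012]] ctr [0.5326 0.0589 0.012 ] sides [0.1461 0.1251 0.1451]
rol 767.5 ((450.6697998046875, 282.9056396484375), (37.774147033691406, 22.801851272583008), 15.945395469665527) 
 [[0.4174, -0.1945, 0.052], [0.4763, -0.2107, 0.052], [0.4511, -0.308, 0.052], [0.3923, -0.2915, 0.052]] ctr [ 0.4342 -0.2512  0.052 ] sides [0.0611 0.1006 0.0611]
rod 139.0 ((241.99452209472656, 262.51708984375), (59.738037109375, 5.371931552886963), 17.78388786315918) 
 [[0.4896, 0.384, 0.058], [0.5034, 0.3802, 0.058], [0.4586, 0.2274, 0.058], [0.4449, 0.2313, 0.058]] ctr [0.4741 0.3056 0.058 ] sides [0.0143 0.1592 0.0142]
```

View pics/m1.png

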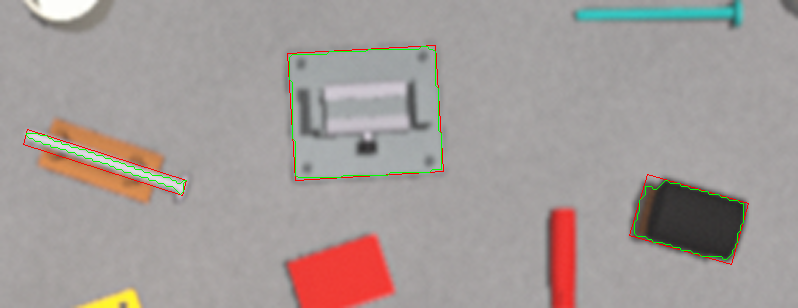

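```bash
python3 - <<'E'
from h import *
import pickle; t,s=pickle.load(open("c0.pkl","rb"))
S0=np.array([.5326,.0589,0]);y=np.radians(4.9);Rs=R.from_euler('z',y).as_matrix()
# near ear hole in side image: plane stand y=53 / 59
for yy in(.053,.059):
    e,d=ray(s,318.3,242.7); n=Rs[:,1]; k=(yy-n@(e-S0))/(n@d); print("hole",yy,(Rs.T@(e+k*d-S0)).round(4))
# ear top corners from side crop: near ear (265,388)-(325,405); far ear (345,322),(405,335) crop coords (y-264)
for nm,pts,ys in(("near",((265,388),(325,405)),(.053,.059)),("far",((345,322),(405,335)),(-.045,-.059,-.053))):
  for p in pts:
    for yy in ys:
      e,d=ray(s,245+(p[0]-1.5)/4,205+(p[1]-265.5)/4); n=Rs[:,1]; k=(yy-n@(e-S0))/(n@d); print(nm,yy,(Rs.T@(e+k*d-S0)).round(4))
T=t["frame"].astype(int)
for c,nm,(x0,y0,x1,y1) in((t,"top",(425,260,485,310)),(s,"side",(390,190,440,240))):
    F=c["frame"].astype(int); m=((F.max(2)<75)&(F[:,:,0]-F[:,:,2]<12)).astype(np.uint8); k=np.zeros_like(m);k[y0:y1,x0:x1]=m[y0:y1,x0:x1]
    b=max(cv2.findContours(k,0,1)[0],key=cv2.contourArea);r=cv2.minAreaRect(b);print(nm,r,cv2.contourArea(b),cv2.moments(b)["m10"]/cv2.moments(b)["m00"],cv2.moments(b)["m01"]/cv2.moments(b)["m00"])
    bp=cv2.boxPoints(r)
    if nm=="top": print([onz(t,*p,z).round(4).tolist() for p in bp for z in(.052,.083)],onz(t,*r[0],.06))
M=R.from_quat(readout.get_state()["tcp_rot"]).as_matrix();print(M.round(3))
a=s["frame"][180:250,370:450,::-1];b=s["frame"][205:275,290:370,::-1];d=s["frame"][270:340,240:320,::-1]
cv2.imwrite("pics/z2.png",np.vstack([cv2.resize(np.hstack([a,b]),None,fx=5,fy=5,interpolation=2)]))
E
```

```text
hole 0.053 [-0.0074  0.053   0.0893]
hole 0.059 [-0.0117  0.059   0.0941]
near 0.053 [0.0159 0.053  0.1038]
near 0.059 [0.0115 0.059  0.1085]
near 0.053 [-0.032   0.053   0.1065]
near 0.059 [-0.0361  0.059   0.1111]
far -0.045 [ 0.0161 -0.045   0.1059]
far -0.059 [ 0.0254 -0.059   0.0962]
far -0.053 [ 0.0214 -0.053   0.1004]
far -0.045 [-0.0332 -0.045   0.1104]
far -0.059 [-0.0247 -0.059   0.1008]
far -0.053 [-0.0284 -0.053   0.1049]
top ((453.0701904296875, 283.54730224609375), (32.01021194458008, 22.000328063964844), 15.52410888671875) 634.5 452.99474651956916 283.2936695560809
[[0.4146, -0.2087, 0.052], [0.4137, -0.203, 0.083], [0.4716, -0.224, 0.052], [0.4695, -0.2179, 0.083], [0.4508, -0.3066, 0.052], [0.4491, -0.299, 0.083], [0.3939, -0.2911, 0.052], [0.3934, -0.2837, 0.083]] [ 0.43232751 -0.25586439  0.06      ]
side ((414.634033203125, 209.05157470703125), (18.885438919067383, 31.37419891357422), 66.03751373291016) 500.0 414.8166666666666 209.03233333333333
[[-0.     0.242 -0.97 ]
 [ 0.001 -0.97  -0.242]
 [-1.    -0.001 -0.   ]]
```

View pics/z2.png

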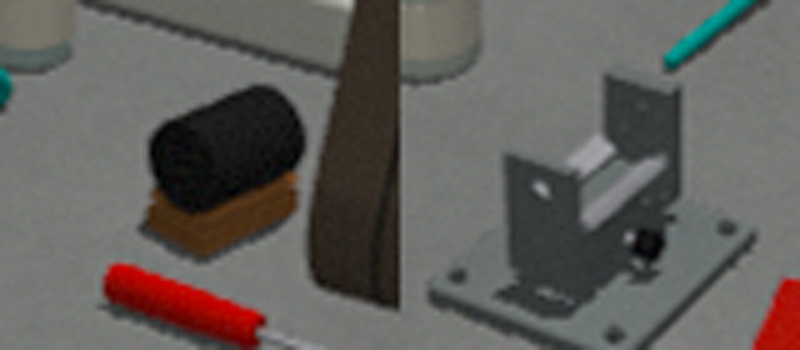

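```bash
python3 - <<'E'
from h import *
import pickle; t,s=pickle.load(open("c0.pkl","rb"))
S0=np.array([.5326,.0589,0]);y=np.radians(4.9);Rs=R.from_euler('z',y).as_matrix()
for sx,sy in((-1,1),(1,1),(1,-1),(-1,-1)):
    p=S0+Rs@[sx*.065,sy*.075,.012]; print((sx,sy),"side",proj(s,p).round(1),"top",proj(t,p).round(1))
F=s["frame"].astype(int)
m=((F[:,:,2]-F[:,:,0]>3)).astype(np.uint8); k=np.zeros_like(m);k[200:285,285:375]=m[200:285,285:375]
b=max(cv2.findContours(k,0,1)[0],key=cv2.contourArea)[:,0]
print("left",b[b[:,0].argmin()],"bottom",b[b[:,1].argmax()],"right",b[b[:,0].argmax()],"top",b[b[:,1].argmin()])
# foot bolts & rod & roller consistency top->side
for nm,u,z in(("rodhead",(268.5,271.5),.055),("rodtip",(216,254),.055),("roller",(453,283.5),.062)):
    p=onz(t,*u,z);print(nm,p.round(4),"side",proj(s,p).round(1))
# other references: red box corners top & screwdriver
for c,nm,w in((t,"top",(300,285,350,320)),(s,"side",(350,255,395,300))):
    F=c["frame"].astype(int);m=((F[:,:,0]>120)&(F[:,:,1]<70)).astype(np.uint8);k=np.zeros_like(m);x0,y0,x1,y1=w;k[y0:y1,x0:x1]=m[y0:y1,x0:x1]
    b=max(cv2.findContours(k,0,1)[0],key=cv2.contourArea)
    print(nm,cv2.approxPolyDP(b,2,True)[:,0].tolist())
    if nm=="top": print([(onz(t,*q,.04).round(3).tolist(),proj(s,onz(t,*q,.04)).round(1).tolist()) for q in cv2.boxPoints(cv2.minAreaRect(b))])
E
```

```text
(-1, 1) side [332.5 277.2] top [309.1 270. ]
(1, 1) side [293.3 262.2] top [306.4 222.9]
(1, -1) side [323.3 237.6] top [360.7 219.7]
(-1, -1) side [360.6 250.1] top [363.8 266.7]
left [296 261] bottom [331 278] right [360 252] top [333 218]
rodhead [0.4522 0.2348 0.055 ] side [308.3 286.1]
rodtip [0.4953 0.3761 0.055 ] side [253.4 310.5]
roller [ 0.4324 -0.2552  0.062 ] side [414.6 207.6]
top [[338, 290], [309, 299], [314, 317], [344, 308]]
[([0.382, 0.129, 0.04], [357.1, 280.1]), ([0.411, 0.049, 0.04], [365.4, 261.3]), ([0.36, 0.031, 0.04], [385.3, 264.7]), ([0.331, 0.11, 0.04], [378.1, 283.9])]
side [[366, 261], [358, 280], [381, 283], [387, 264]]
```

```bash
cat >> h.py <<'E'
def plan(target,yaw=None,n=10):
    """rows (cm,deg) for tool-down move to target TCP, tool-y heading yaw (deg)"""
    st=readout.get_state();M=R.from_quat(st["tcp_rot"]).as_matrix();p=st["eef_pos"]
    cur=np.degrees(np.arctan2(M[1,1],M[0,1]));turn=0 if yaw is None else -((yaw-cur+180)%360-180)
    d=(np.array(target)-p)/n; rows=[]
    for i in range(n):
        rows.append((M.T@d*100).round(2).tolist()+[round(turn/n,2)]); M=M@R.from_euler('x',turn/n,degrees=True).as_matrix()
    print("pos",p.round(4),"yaw",cur.round(2),"axis x",M[:,0].round(3),"F",st["contact_force"].round(1),"open",round(st["opening"],3),"t",st["time"])
    print(rows)
E
python3 -c "
from h import *
plan([.433,-.255,.21],-14.3)"
```

```text
pos [ 0.1636 -0.6545  0.2304] yaw -75.97 axis x [-0.     0.001 -1.   ] F [ 0.6  0.2 -0.8] open 0.997 t 0.2
[[0.21, -3.22, -3.58, np.float64(-6.17)], [0.21, -2.82, -3.91, np.float64(-6.17)], [0.21, -2.38, -4.19, np.float64(-6.17)], [0.21, -1.92, -4.42, np.float64(-6.17)], [0.21, -1.43, -4.6, np.float64(-6.17)], [0.21, -0.93, -4.73, np.float64(-6.17)], [0.21, -0.42, -4.8, np.float64(-6.17)], [0.21, 0.1, -4.82, np.float64(-6.17)], [0.21, 0.62, -4.78, np.float64(-6.17)], [0.21, 1.13, -4.68, np.float64(-6.17)]]
```

Request:
{"name": "drive_tool", "arguments": {"steps": [[0.2,-3.2,-3.6,-6.2,1],[0.2,-2.8,-3.9,-6.2,1],[0.2,-2.4,-4.2,-6.2,1],[0.2,-1.9,-4.4,-6.2,1],[0.2,-1.4,-4.6,-6.2,1],[0.2,-0.9,-4.7,-6.2,1],[0.2,-0.4,-4.8,-6.2,1],[0.2,0.1,-4.8,-6.2,1],[0.2,0.6,-4.8,-6.1,1],[0.2,1.1,-4.7,-6.1,1]]}}

```text
time: 1.2
eef_pos: [0.433, -0.2538, 0.2113]
tcp_rot: [0.557, 0.435, -0.557, 0.436]
contact_force: [0.7, -0.8, -0.7]
opening: 1.002
```

Request:
{"name": "drive_tool", "arguments": {"steps": [[0,0,0,0,1],[0,0,0,0,1],[0,0,0,0,1]]}}

```text
time: 1.5
eef_pos: [0.432, -0.2563, 0.2113]
tcp_rot: [-0.558, -0.434, 0.558, -0.434]
contact_force: [-0.2, 0.4, 0.3]
opening: 0.995
```

```bash
python3 - <<'E'
from h import *
plan([.433,-.255,.12],-14.3,2)
p=readout.get_state()["eef_pos"]; t=read_camera("top");s=read_camera("side")
print(proj(t,p),proj(s,p))
a=t["frame"][235:335,400:500,::-1];u,v=proj(s,p).astype(int);b=s["frame"][v-40:v+60,u-50:u+50,::-1];print(u,v)
cv2.imwrite("pics/hov.png",cv2.resize(np.hstack([a,b]),None,fx=4,fy=4,interpolation=2))
E
```

```text
pos [ 0.432  -0.2563  0.2113] yaw -14.24 axis x [-0. -0. -1.] F [-0.2  0.4  0.3] open 0.995 t 1.5
[[4.57, 0.04, -0.08, np.float64(0.03)], [4.57, 0.04, -0.08, np.float64(0.03)]]
[466.82880444 281.37991696] [419.12480438 162.94044719]
419 162
```

View pics/hov.png

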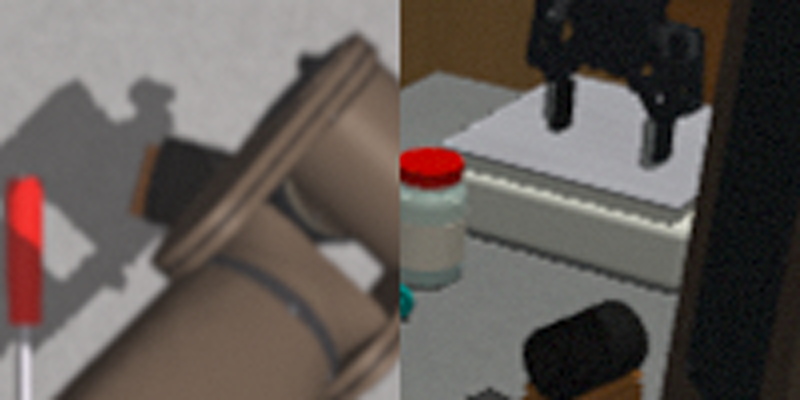

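Request:
{"name": "drive_tool", "arguments": {"steps": [[3,0,-0.2,0,1],[4,0,0,0,1],[4,0,0,0,1],[4,0,0,0,1],[2.3,0,0,0,1],[1.0,0,0,0,1],[0,0,0,0,1],[0,0,0,0,1]]}}

```text
time: 2.4
eef_pos: [0.4334, -0.255, 0.0296]
tcp_rot: [0.558, 0.433, -0.558, 0.435]
contact_force: [-0.8, 0.2, -0.0]
opening: 1.001
```

Request:
{"name": "drive_tool", "arguments": {"force": 30, "steps": [[0,0,0,0,0.6],[0,0,0,0,0.6],[0,0,0,0,0.5],[0,0,0,0,0.4],[0,0,0,0,0.4],[0,0,0,0,0.4],[0,0,0,0,0.4],[0,0,0,0,0.4]]}}

```text
time: 3.2
eef_pos: [0.4348, -0.2554, 0.0306]
tcp_rot: [0.558, 0.432, -0.557, 0.437]
contact_force: [2.5, -0.9, 5.3]
opening: 0.701
```

Request:
{"name": "drive_tool", "arguments": {"steps": [[-1,0,0,0,0.4],[-3,0,0,0,0.4],[-4,0,0,0,0.4],[-4,0,0,0,0.4],[-3,0,0,0,0.4],[-1,0,0,0,0.4],[0,0,0,0,0.4]]}}

```text
time: 3.9
eef_pos: [0.4328, -0.2537, 0.1892]
tcp_rot: [0.558, 0.434, -0.558, 0.435]
contact_force: [-0.1, 0.9, -2.5]
opening: 0.703
```

```bash
python3 -c "
from h import *
plan([.531,.0575,.20],4.9,10)"
```

```text
pos [ 0.4328 -0.2537  0.1892] yaw -14.16 axis x [ 0.001 -0.001 -1.   ] F [-0.1  0.9 -2.5] open 0.703 t 3.9
[[-0.11, 0.19, -3.26, np.float64(-1.91)], [-0.11, 0.3, -3.25, np.float64(-1.91)], [-0.11, 0.41, -3.24, np.float64(-1.91)], [-0.11, 0.51, -3.22, np.float64(-1.91)], [-0.11, 0.62, -3.2, np.float64(-1.91)], [-0.11, 0.73, -3.18, np.float64(-1.91)], [-0.11, 0.83, -3.15, np.float64(-1.91)], [-0.11, 0.94, -3.13, np.float64(-1.91)], [-0.11, 1.04, -3.09, np.float64(-1.91)], [-0.11, 1.14, -3.06, np.float64(-1.91)]]
```

Request:
{"name": "drive_tool", "arguments": {"steps": [[-0.1,0.2,-2,-1.9,0.4],[-0.1,0.3,-3.2,-1.9,0.4],[-0.1,0.4,-3.4,-1.9,0.4],[-0.1,0.5,-3.6,-1.9,0.4],[-0.1,0.6,-3.7,-1.9,0.4],[-0.1,0.7,-3.7,-1.9,0.4],[-0.1,0.8,-3.6,-1.9,0.4],[-0.1,0.9,-3.4,-1.9,0.4],[-0.1,1.0,-3.1,-1.9,0.4],[-0.1,1.2,-2.2,-2,0.4]]}}

```text
time: 4.9
eef_pos: [0.5273, 0.0612, 0.1945]
tcp_rot: [0.476, 0.524, -0.479, 0.52]
contact_force: [0.6, -0.3, -2.1]
opening: 0.702
```

Request:
{"name": "drive_tool", "arguments": {"steps": [[1,0,0,0,0.4],[0,0,0,0,0.4],[0,0,0,0,0.4]]}}

```text
time: 5.2
eef_pos: [0.5277, 0.0584, 0.1858]
tcp_rot: [0.477, 0.522, -0.48, 0.519]
contact_force: [0.4, 0.4, -0.6]
opening: 0.701
```

```bash
python3 - <<'E'
from h import *
import pickle; t0,s0=pickle.load(open("c0.pkl","rb"))
plan([.531,.0575,.20],4.9,1)
# ears from side with u-1.4
S0=np.array([.5326,.0589,0]);Rs=R.from_euler('z',4.9,degrees=True).as_matrix();n=Rs[:,1]
def onear(c,u,v,yy,du=1.4):
    e,d=ray(c,u-du,v);k=(yy-n@(e-S0))/(n@d);return Rs.T@(e+k*d-S0)
for u,v,yy in((318.3,242.7,.053),(310.9,235.8,.053),(325.9,239.9,.053),(330.9,219,-.045),(345.9,222.5,-.045)): print(onear(s0,u,v,yy).round(4))
p=readout.get_state()["eef_pos"];s=read_camera("side");print(proj(s,p))
a=s["frame"][150:290,270:410,::-1];cv2.imwrite("pics/above.png",cv2.resize(a,None,fx=4.2,fy=4.2,interpolation=2))
E
```

```text
pos [0.5277 0.0584 0.1858] yaw 4.87 axis x [-0.005 -0.    -1.   ] F [ 0.4  0.4 -0.6] open 0.701 t 5.2
[[-1.42, 0.31, 0.12, np.float64(-0.03)]]
[-0.0028  0.053   0.0877]
[0.0205 0.053  0.1018]
[-0.0277  0.053   0.1049]
[ 0.0208 -0.045   0.1049]
[-0.0288 -0.045   0.1087]
[327.728897   202.15934004]
```

View pics/above.png

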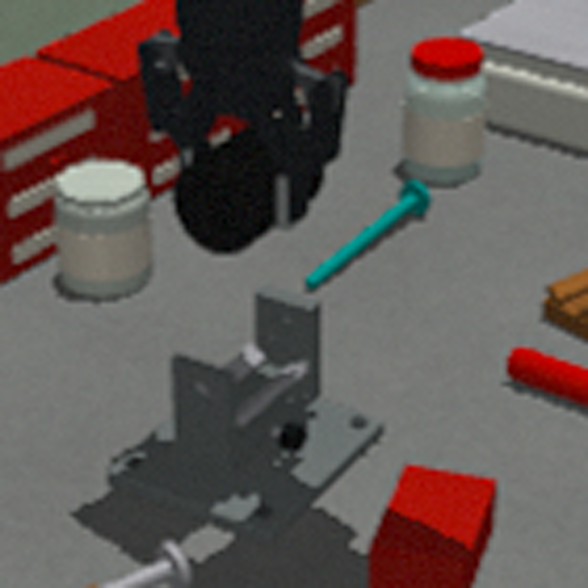

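```bash
python3 - <<'E'
from h import *
s=read_camera("side");p=readout.get_state()["eef_pos"];a=np.linspace(0,2*np.pi,200)
Rs=R.from_euler('z',4.9,degrees=True).as_matrix()
F=s["frame"].astype(int);m=((F.max(2)<45)).astype(np.uint8);k=np.zeros_like(m);k[185:215,305:350]=m[185:215,305:350]
b=max(cv2.findContours(k,0,1)[0],key=cv2.contourArea)[:,0];print("meas left",b[:,0].min(),"bottom",b[:,1].max())
for off in(-.008,-.004,0,.004,.008):
    q=[]
    for e in(.04,-.04): q+= [proj(s,p+[0,0,.0214]+Rs@[.031*np.cos(x),off+e,.031*np.sin(x)]) for x in a]
    q=np.array(q);print(off,q[:,0].min()+1.4,q[:,1].max())
E
```

```text
meas left 311 bottom 209
-0.008 311.8134313755742 210.14129698189817
-0.004 310.9141420930886 210.7874227656656
0 310.0103733354584 211.43677135680076
0.004 309.1020915498586 212.08936692812483
0.008 308.1892628475291 212.7452338948112
```

Request:
{"name": "drive_tool", "arguments": {"steps": [[1,0.2,-0.2,0,0.4],[2,0.1,-0.1,0,0.4],[2,0,0,0,0.4],[1.5,0,0,0,0.4],[0.5,0,0,0,0.4],[0.5,0,0,0,0.4],[0.5,0,0,0,0.4],[0.2,0,0,0,0.4],[0,0,0,0,0.4],[0,0,0,0,0.4]]}}

```text
time: 6.3
eef_pos: [0.5325, 0.0623, 0.1069]
tcp_rot: [0.478, 0.521, -0.478, 0.521]
contact_force: [-0.1, 0.3, -1.2]
opening: 0.703
```

Request:
{"name": "drive_tool", "arguments": {"steps": [[0.5,-0.1,0,0,0.4],[0.5,0,0,0,0.4],[0.5,0,0,0,0.4],[0.5,0,0,0,0.4],[0,0,0,0,0.4],[0,0,0,0,0.4]]}}

```text
time: 6.9
eef_pos: [0.531, 0.0622, 0.086]
tcp_rot: [0.478, 0.521, -0.478, 0.521]
contact_force: [-0.3, -0.5, -1.5]
opening: 0.7
```

Request:
{"name": "drive_tool", "arguments": {"steps": [[0,0,-0.2,0,0.4],[0,0,-0.2,0,0.4],[0,0,0,0,0.4],[0,0,0,0,0.4]]}}

```text
time: 7.3
eef_pos: [0.5309, 0.0663, 0.0866]
tcp_rot: [0.478, 0.521, -0.478, 0.521]
contact_force: [-0.3, -0.3, -2.8]
opening: 0.698
```

Request:
{"name": "drive_tool", "arguments": {"steps": [[0,0,-0.2,0,0.4],[0,0,0,0,0.4],[0,0,0,0,0.4]]}}

```text
time: 7.6
eef_pos: [0.531, 0.0665, 0.0867]
tcp_rot: [0.477, 0.52, -0.478, 0.523]
contact_force: [-0.3, -6.2, -0.1]
opening: 0.7
```

Request:
{"name": "drive_tool", "arguments": {"steps": [[0,0,-0.2,0,0.4],[0,0,0,0,0.4],[0,0,0,0,0.4]]}}

```text
time: 7.9
eef_pos: [0.5311, 0.0666, 0.0869]
tcp_rot: [0.475, 0.52, -0.479, 0.524]
contact_force: [-0.1, -11.5, -0.7]
opening: 0.701
```

Request:
{"name": "drive_tool", "arguments": {"steps": [[0,0,0.5,0,0.4],[0,0,0.4,0,0.4],[0,0,0,0,0.4],[0,0,0,0,0.4]]}}

```text
time: 8.3
eef_pos: [0.5311, 0.0614, 0.0862]
tcp_rot: [0.478, 0.521, -0.478, 0.521]
contact_force: [-0.4, 0.2, -1.8]
opening: 0.703
```

Request:
{"name": "drive_tool", "arguments": {"steps": [[0.5,0,0,0,0.4],[0.5,0,0,0,0.4],[0.5,0,0,0,0.4],[0.3,0,0,0,0.4],[0,0,0,0,0.4],[0,0,0,0,0.4]]}}

```text
time: 8.9
eef_pos: [0.5312, 0.0612, 0.0682]
tcp_rot: [0.478, 0.521, -0.478, 0.521]
contact_force: [0.2, 0.9, -1.1]
opening: 0.702
```

Expected seat contact is at a TCP height of about 0.0666. I'll go down gently until I feel it.

Request:
{"name": "drive_tool", "arguments": {"steps": [[0.1,0,0,0,0.4],[0.1,0,0,0,0.4],[0.1,0,0,0,0.4],[0,0,0,0,0.4],[0,0,0,0,0.4]]}}

```text
time: 9.4
eef_pos: [0.5315, 0.0611, 0.0666]
tcp_rot: [0.478, 0.521, -0.478, 0.521]
contact_force: [-2.4, -0.7, 5.6]
opening: 0.7
```

Request:
{"name": "drive_tool", "arguments": {"steps": [[0,0,0,0,0.72],[0,0,0,0,0.76],[0,0,0,0,0.8],[0,0,0,0,0.86],[0,0,0,0,0.92],[0,0,0,0,0.92],[0,0,0,0,0.92]]}}

```text
time: 10.1
eef_pos: [0.5312, 0.0612, 0.0653]
tcp_rot: [0.478, 0.521, -0.478, 0.521]
contact_force: [0.3, -0.1, 0.2]
opening: 0.921
```

Request:
{"name": "drive_tool", "arguments": {"steps": [[-1,0,0,0,0.92],[-2,0,0,0,0.92],[-3,0,0,0,0.92],[-4,0,0,0,0.92],[-4,0,0,0,0.92],[-2,0,0,0,0.6]]}}

```text
time: 10.7
eef_pos: [0.5329, 0.0611, 0.2308]
tcp_rot: [0.48, 0.519, -0.476, 0.523]
contact_force: [1.1, -0.2, 0.7]
opening: 0.771
```

```bash
python3 - <<'E'
from h import *
plan([.458,.252,.21],None,8)
s=read_camera("side")
a=s["frame"][200:330,240:400,::-1];cv2.imwrite("pics/seated.png",cv2.resize(a,None,fx=4.6,fy=4.6,interpolation=2))
E
```

```text
pos [0.5329 0.0611 0.2308] yaw 4.93 axis x [ 0.007 -0.001 -1.   ] F [ 1.1 -0.2  0.7] open 0.771 t 10.7
[[0.25, -0.73, -2.46, 0.0], [0.25, -0.73, -2.46, 0.0], [0.25, -0.73, -2.46, 0.0], [0.25, -0.73, -2.46, 0.0], [0.25, -0.73, -2.46, 0.0], [0.25, -0.73, -2.46, 0.0], [0.25, -0.73, -2.46, 0.0], [0.25, -0.73, -2.46, 0.0]]
```

View pics/seated.png

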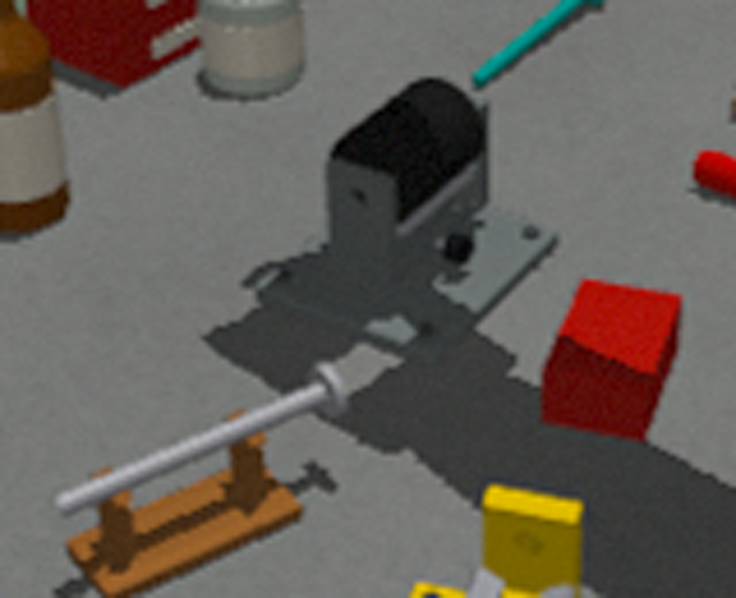

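Request:
{"name": "drive_tool", "arguments": {"force": 40, "steps": [[0,0,2.5,0,0],[2,-0.1,3.4,0,0],[3,-0.1,0,0,0],[3,0,0,0,0],[1.5,0,0,0,0],[0,0,0,0,0],[0,0,0,0,0]]}}

```text
time: 11.45
eef_pos: [0.5348, 0.0023, 0.1311]
tcp_rot: [0.478, 0.521, -0.478, 0.521]
contact_force: [-0.2, -0.2, -0.4]
opening: 0.0
```

```bash
python3 -c "
from h import *
plan([.5354,.0019,.11],4.9,1)"
```

```text
pos [0.5348 0.0023 0.1311] yaw 4.94 axis x [ 0.001 -0.    -1.   ] F [-0.2 -0.2 -0.4] open 0.0 t 11.45
[[2.11, 0.05, 0.05, np.float64(0.04)]]
```

Request:
{"name": "drive_tool", "arguments": {"steps": [[0.8,0,0,0,0],[0.4,0,0,0,0],[0.3,0,0,0,0],[0.3,0,0,0,0],[0.2,0,0,0,0],[0.2,0,0,0,0],[0.2,0,0,0,0],[0,0,0,0,0],[0,0,0,0,0]]}}

```text
time: 12.35
eef_pos: [0.5343, 0.0022, 0.1063]
tcp_rot: [0.478, 0.521, -0.478, 0.521]
contact_force: [0.5, -0.5, 0.8]
opening: 0.003
```

Request:
{"name": "drive_tool", "arguments": {"steps": [[0.2,0,0,0,0],[0,0,0,0,0],[0,0,0,0,0]]}}

```text
time: 12.65
eef_pos: [0.5342, 0.0022, 0.1043]
tcp_rot: [0.478, 0.521, -0.478, 0.521]
contact_force: [0.5, 0.5, 0.9]
opening: 0.003
```

Request:
{"name": "drive_tool", "arguments": {"steps": [[0.2,0,0,0,0],[0,0,0,0,0],[0,0,0,0,0]]}}

```text
time: 12.95
eef_pos: [0.5342, 0.0022, 0.1022]
tcp_rot: [0.478, 0.521, -0.478, 0.521]
contact_force: [0.7, -0.9, -0.0]
opening: 0.002
```

Request:
{"name": "drive_tool", "arguments": {"steps": [[0.2,0,0,0,0],[0,0,0,0,0],[0,0,0,0,0]]}}

```text
time: 13.25
eef_pos: [0.5346, 0.0022, 0.1017]
tcp_rot: [0.478, 0.521, -0.478, 0.521]
contact_force: [-2.8, 0.5, 6.6]
opening: -0.002
```

Request:
{"name": "drive_tool", "arguments": {"steps": [[0.2,0,0,0,0],[0,0,0,0,0],[0,0,0,0,0]]}}

```text
time: 13.55
eef_pos: [0.5347, 0.0022, 0.1016]
tcp_rot: [0.478, 0.521, -0.478, 0.521]
contact_force: [-7.2, 0.6, 15.9]
opening: -0.0
```

Request:
{"name": "drive_tool", "arguments": {"force": 20, "steps": [[-2,0,0,0,0],[-2,0,0,0,1],[0,0,0,0,1],[0,0,0,0,1],[0,0,0,0,1],[2,0,0,0,1],[2,0,0,0,1],[1.2,0,0,0,1],[0,0,0,0,1],[0,0,0,0,1]]}}

```text
time: 14.55
eef_pos: [0.5342, 0.0022, 0.086]
tcp_rot: [0.478, 0.521, -0.478, 0.521]
contact_force: [0.4, -1.3, -0.7]
opening: 1.001
```

Request:
{"name": "drive_tool", "arguments": {"steps": [[0,0,0,0,0.7],[0,0,0,0,0.6],[0,0,0,0,0.55],[0,0,0,0,0.45],[0,0,0,0,0.4],[0,0,0,0,0.4],[0,0,0,0,0.4],[0,0,0,0,0.4]]}}

```text
time: 15.35
eef_pos: [0.5364, 0.0022, 0.0877]
tcp_rot: [0.479, 0.519, -0.477, 0.522]
contact_force: [5.1, 1.4, 1.3]
opening: 0.503
```

Request:
{"name": "drive_tool", "arguments": {"steps": [[0,0,0,0,0.7],[0,0,0,0,0.8],[0,0,0,0,0.8],[-3,0,0,0,0.8],[-4,0,0,0,0.8],[-4,0,0,0,0.8],[-2,0,0,0,0.8],[0,0,0,0,0.8],[0,0,0,0,0.8]]}}

```text
time: 16.25
eef_pos: [0.5338, 0.0022, 0.2156]
tcp_rot: [0.478, 0.521, -0.478, 0.521]
contact_force: [-0.8, -0.0, -0.4]
opening: 0.8
```

```bash
python3 -c "
from h import *
print(R.from_quat([.479,.519,-.477,.522]).as_matrix().round(4))
plan([.4577,.2518,.17],-16.3,10)"
```

```text
[[ 5.000e-03  9.964e-01  8.500e-02]
 [-8.000e-04  8.500e-02 -9.964e-01]
 [-1.000e+00  5.000e-03  1.200e-03]]
pos [0.5338 0.0022 0.2156] yaw 4.92 axis x [-0.001  0.    -1.   ] F [-0.8 -0.  -0.4] open 0.8 t 16.25
[[0.46, -0.54, -2.55, np.float64(2.12)], [0.46, -0.64, -2.53, np.float64(2.12)], [0.46, -0.73, -2.5, np.float64(2.12)], [0.46, -0.82, -2.48, np.float64(2.12)], [0.46, -0.91, -2.44, np.float64(2.12)], [0.46, -1.0, -2.41, np.float64(2.12)], [0.46, -1.09, -2.37, np.float64(2.12)], [0.46, -1.18, -2.33, np.float64(2.12)], [0.46, -1.26, -2.28, np.float64(2.12)], [0.46, -1.35, -2.23, np.float64(2.12)]]
```

Request:
{"name": "drive_tool", "arguments": {"steps": [[0.2,-0.5,-2.5,2.1,0.8],[0.2,-0.6,-2.5,2.1,0.8],[0.2,-0.7,-2.5,2.1,0.8],[0.2,-0.8,-2.5,2.1,0.8],[0.5,-0.9,-2.4,2.1,0.8],[0.5,-1.0,-2.4,2.1,0.8],[0.8,-1.1,-2.4,2.1,0.8],[0.8,-1.2,-2.3,2.1,0.8],[0.8,-1.3,-2.3,2.2,0.8],[0.5,-1.4,-2.3,2.2,0.8]]}}

```text
time: 17.25
eef_pos: [0.456, 0.2519, 0.1655]
tcp_rot: [-0.564, -0.424, 0.568, -0.423]
contact_force: [0.6, -0.7, 0.1]
opening: 0.8
```

Request:
{"name": "drive_tool", "arguments": {"steps": [[2,0,0,0,0.7],[2,0,0,0,0.7],[1,0,0,0,0.7],[0,0,0,0,0.7],[0,0,0,0,0.7]]}}

```text
time: 17.75
eef_pos: [0.4582, 0.2514, 0.1188]
tcp_rot: [-0.565, -0.424, 0.566, -0.424]
contact_force: [0.2, 0.5, 0.9]
opening: 0.699
```

```bash
python3 - <<'E'
from h import *
plan([.4577,.2518,.036],-16.3,4)
s=read_camera("side");p=readout.get_state()["eef_pos"];print(proj(s,p))
a=s["frame"][220:330,240:360,::-1];cv2.imwrite("pics/rodhov.png",cv2.resize(a,None,fx=5,fy=5,interpolation=2))
E
```

```text
pos [0.4582 0.2514 0.1188] yaw -16.3 axis x [-0.001 -0.    -1.   ] F [0.2 0.5 0.9] open 0.699 t 17.75
[[2.07, -0.01, -0.01, np.float64(0.0)], [2.07, -0.01, -0.01, np.float64(0.0)], [2.07, -0.01, -0.01, np.float64(0.0)], [2.07, -0.01, -0.01, np.float64(0.0)]]
[300.24146995 266.91469673]
```

View pics/rodhov.png

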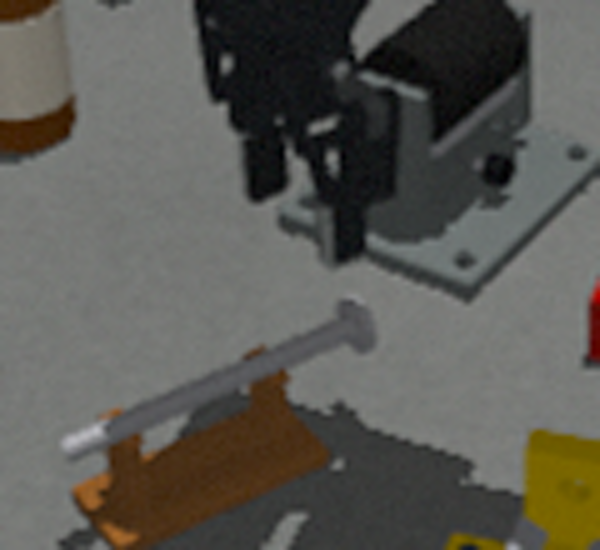

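Request:
{"name": "drive_tool", "arguments": {"steps": [[2,0,0,0,0.7],[2.5,0,0,0,0.7],[2,0,0,0,0.7],[1.3,0,0,0,0.7],[0.5,0,0,0,0.7],[0,0,0,0,0.7],[0,0,0,0,0.7]]}}

```text
time: 18.5
eef_pos: [0.4595, 0.252, 0.0374]
tcp_rot: [0.566, 0.424, -0.565, 0.424]
contact_force: [0.2, -0.4, 0.9]
opening: 0.696
```

Request:
{"name": "drive_tool", "arguments": {"force": 40, "steps": [[0,0,0,0,0.5],[0,0,0,0,0.35],[0,0,0,0,0.25],[0,0,0,0,0.15],[0,0,0,0,0.05],[0,0,0,0,0],[0,0,0,0,0],[0,0,0,0,0]]}}

```text
time: 19.3
eef_pos: [0.4586, 0.2517, 0.0365]
tcp_rot: [0.566, 0.424, -0.566, 0.424]
contact_force: [0.1, -0.4, 2.2]
opening: 0.124
```

Request:
{"name": "drive_tool", "arguments": {"force": 80, "steps": [[0,0,0,0,0],[-1,0,0,0,0],[-3,0,0,0,0],[-4,0,0,0,0],[-4,0,0,0,0],[-4,0,0,0,0],[-1.5,0,0,0,0]]}}

```text
time: 20.0
eef_pos: [0.4603, 0.2523, 0.2164]
tcp_rot: [0.568, 0.423, -0.563, 0.425]
contact_force: [0.1, 0.1, 0.0]
opening: 0.108
```

```bash
python3 -c "
from h import *
plan([.5499,-.1545,.20],4.95,12)"
```

```text
pos [0.4603 0.2523 0.2164] yaw -16.25 axis x [ 0.008  0.002 -1.   ] F [0.1 0.1 0. ] open 0.108 t 20.0
[[0.13, 1.66, 3.05, np.float64(-1.77)], [0.13, 1.57, 3.1, np.float64(-1.77)], [0.13, 1.47, 3.14, np.float64(-1.77)], [0.13, 1.38, 3.19, np.float64(-1.77)], [0.13, 1.28, 3.23, np.float64(-1.77)], [0.13, 1.18, 3.27, np.float64(-1.77)], [0.13, 1.08, 3.3, np.float64(-1.77)], [0.13, 0.97, 3.33, np.float64(-1.77)], [0.13, 0.87, 3.36, np.float64(-1.77)], [0.13, 0.77, 3.39, np.float64(-1.77)], [0.13, 0.66, 3.41, np.float64(-1.77)], [0.13, 0.56, 3.43, np.float64(-1.77)]]
```

Request:
{"name": "drive_tool", "arguments": {"steps": [[0,1.7,3,-1.8,0],[0,1.6,3.1,-1.8,0],[0,1.5,3.1,-1.8,0],[0,1.4,3.2,-1.8,0],[0,1.3,3.2,-1.8,0],[0,1.2,3.3,-1.8,0],[0,1.1,3.3,-1.7,0],[0,1.0,3.3,-1.7,0],[0,0.9,3.4,-1.7,0],[0,0.8,3.4,-1.7,0]]}}

```text
time: 21.0
eef_pos: [0.5356, -0.0884, 0.2096]
tcp_rot: [0.493, 0.507, -0.494, 0.505]
contact_force: [0.4, 0.4, -1.0]
opening: 0.111
```

Request:
{"name": "drive_tool", "arguments": {"steps": [[0,0.7,3.4,-1.8,0],[0,0.6,3.4,-1.8,0],[0,0,0,0,0],[0,0,0,0,0],[0,0,0,0,0]]}}

```text
time: 21.5
eef_pos: [0.5513, -0.1537, 0.2102]
tcp_rot: [0.478, 0.522, -0.478, 0.52]
contact_force: [0.3, 0.5, -1.8]
opening: 0.111
```

```bash
python3 -c "
from h import *
plan([.5499,-.1545,.0652],4.95,4)"
```

```text
pos [ 0.5513 -0.1537  0.2102] yaw 4.95 axis x [-0.002  0.001 -1.   ] F [ 0.3  0.5 -1.8] open 0.111 t 21.5
[[3.62, -0.03, 0.02, np.float64(-0.0)], [3.62, -0.03, 0.02, np.float64(-0.0)], [3.62, -0.03, 0.02, np.float64(-0.0)], [3.62, -0.03, 0.02, np.float64(-0.0)]]
```

Request:
{"name": "drive_tool", "arguments": {"steps": [[2.5,-0.1,0,0,0],[4,0,0,0,0],[4,0,0,0,0],[3,0,0,0,0],[1,0,0,0,0],[0,0,0,0,0],[0,0,0,0,0],[0,0,0,0,0]]}}

```text
time: 22.3
eef_pos: [0.5527, -0.1553, 0.0689]
tcp_rot: [0.478, 0.52, -0.477, 0.523]
contact_force: [0.7, -0.9, -1.4]
opening: 0.109
```

```bash
python3 - <<'E'
from h import *
plan([.5499,-.1545,.0652],4.95,1)
p=readout.get_state()["eef_pos"];Rs=R.from_euler('z',4.95,degrees=True).as_matrix()
s=read_camera("side");t=read_camera("top")
tip=p+[0,0,.0185]+Rs@[0,.135,0];print("tip pred",tip,proj(s,tip)+[1.4,0],proj(t,tip))
a=s["frame"][170:270,310:430,::-1];b=t["frame"][200:300,310:430,::-1];cv2.imwrite("pics/pre.png",cv2.resize(np.hstack([a,b]),None,fx=3.3,fy=3.3,interpolation=2))
E
```

```text
pos [ 0.5527 -0.1553  0.0689] yaw 4.95 axis x [ 0.004 -0.002 -1.   ] F [ 0.7 -0.9 -1.4] open 0.109 t 22.3
[[0.37, -0.27, -0.1, np.float64(-0.0)]]
tip pred [ 0.54105058 -0.02080385  0.08737874] [343.27649159 220.78568519] [366.05041064 239.41028555]
```

View pics/pre.png

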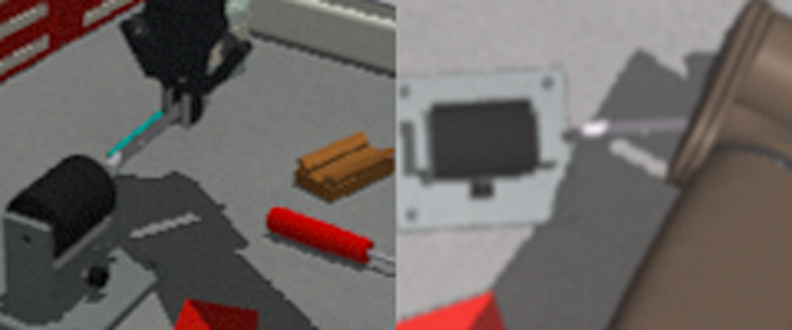

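Request:
{"name": "drive_tool", "arguments": {"steps": [[0.3,0,0,0,0],[0,0,0,0,0],[0,0,0,0,0],[0,0,0,0,0]]}}

```text
time: 22.8
eef_pos: [0.5509, -0.1548, 0.0633]
tcp_rot: [0.478, 0.521, -0.478, 0.521]
contact_force: [0.0, -0.3, -1.3]
opening: 0.112
```

```bash
cat >> h.py <<'E'
def off():
    st=readout.get_state();q=st["eef_pos"]-np.array([.5316,.0587,0]);Rs=R.from_euler('z',4.92,degrees=True).as_matrix()
    print("stand coords TCP",(Rs.T@q).round(4),"axis",R.from_quat(st["tcp_rot"]).as_matrix()[:,0].round(4),"F",st["contact_force"].round(1))
E
python3 -c "
from h import *
off();plan([.5499,-.1545,.0652],4.92,1)"
```

```text
stand coords TCP [ 0.001  -0.2144  0.0633] axis [-1.e-04  1.e-04 -1.e+00] F [ 0.  -0.3 -1.3]
pos [ 0.5509 -0.1548  0.0633] yaw 4.92 axis x [-0.  0. -1.] F [ 0.  -0.3 -1.3] open 0.112 t 22.8
[[-0.19, -0.1, -0.04, np.float64(0.0)]]
```

Request:
{"name": "drive_tool", "arguments": {"steps": [[-0.2,-0.1,0,0,0],[0,0,-0.5,0,0],[0,0,-0.5,0,0],[0,0,-0.5,0,0],[0,0,-0.3,0,0],[0,0,-0.3,0,0],[0,0,-0.3,0,0],[0,0,0,0,0],[0,0,0,0,0]]}}

```text
time: 23.7
eef_pos: [0.5479, -0.1308, 0.0653]
tcp_rot: [0.478, 0.521, -0.478, 0.521]
contact_force: [-0.8, 0.3, -1.3]
opening: 0.112
```

```bash
python3 -c "
from h import *
off()"
```

```text
stand coords TCP [-0.     -0.1902  0.0653] axis [-2.e-04  1.e-04 -1.e+00] F [-0.8  0.3 -1.3]
```

Request:
{"name": "drive_tool", "arguments": {"steps": [[0,0,-0.3,0,0],[0,0,-0.3,0,0],[0,0,-0.3,0,0],[0,0,0,0,0],[0,0,0,0,0]]}}

```text
time: 24.2
eef_pos: [0.5471, -0.1217, 0.0653]
tcp_rot: [0.478, 0.521, -0.478, 0.521]
contact_force: [-1.1, -0.4, -1.7]
opening: 0.11
```

Request:
{"name": "drive_tool", "arguments": {"steps": [[0,0,-0.7,0,0],[0,0,-1,0,0],[0,0,-1,0,0],[0,0,-1,0,0],[0,0,-1,0,0],[0,0,-1,0,0],[0,0,-1,0,0],[0,0,-0.8,0,0],[0,0,0,0,0],[0,0,0,0,0]]}}

```text
time: 25.2
eef_pos: [0.5408, -0.0471, 0.0654]
tcp_rot: [0.478, 0.521, -0.478, 0.521]
contact_force: [0.0, -0.1, -1.8]
opening: 0.109
```

```bash
python3 -c "
from h import *
off()"
```

```text
stand coords TCP [ 1.000e-04 -1.062e-01  6.540e-02] axis [ 2.e-04 -2.e-04 -1.e+00] F [ 0.  -0.1 -1.8]
```

Request:
{"name": "drive_tool", "arguments": {"steps": [[0,0,-0.5,0,0],[0,0,-0.5,0,0],[0,0,-0.4,0,0],[0,0,-0.3,0,0],[0,0,-0.3,0,0],[0,0,-0.3,0,0],[0,0,0,0,0],[0,0,0,0,0]]}}

```text
time: 26.0
eef_pos: [0.5386, -0.0242, 0.0653]
tcp_rot: [0.478, 0.521, -0.478, 0.521]
contact_force: [-1.1, 0.2, -0.9]
opening: 0.11
```

```bash
python3 -c "
from h import *
off()"
```

```text
stand coords TCP [-0.0001 -0.0832  0.0653] axis [-3.e-04  2.e-04 -1.e+00] F [-1.1  0.2 -0.9]
```

Request:
{"name": "drive_tool", "arguments": {"steps": [[0,0,-0.3,0,0],[0,0,-0.3,0,0],[0,0,-0.2,0,0],[0,0,0,0,0],[0,0,0,0,0]]}}

```text
time: 26.5
eef_pos: [0.538, -0.0162, 0.0653]
tcp_rot: [0.478, 0.521, -0.478, 0.521]
contact_force: [-0.5, 0.5, -0.4]
opening: 0.111
```

```bash
python3 - <<'E'
from h import *
off()
s=read_camera("side")
a=s["frame"][190:290,290:400,::-1];cv2.imwrite("pics/ins.png",cv2.resize(a,None,fx=5,fy=5,interpolation=2))
E
```

```text
stand coords TCP [-0.0001 -0.0751  0.0653] axis [-2.e-04  3.e-04 -1.e+00] F [-0.5  0.5 -0.4]
```

View pics/ins.png

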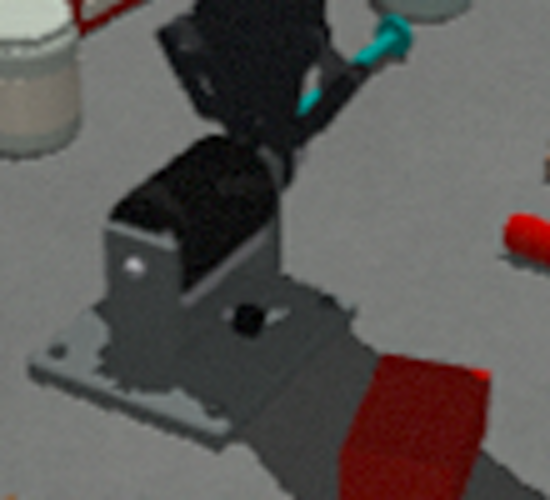

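Request:
{"name": "drive_tool", "arguments": {"steps": [[0,0,0,0,0.15],[0,0,0,0,0.2],[0,0,0,0,0.3],[0,0,0,0,0.5],[0,0,0,0,0.5],[-1,0,0,0,0.5],[-2,0,0,0,0.5],[-3,0,0,0,0.5],[-1,0,0,0,0.5],[0,0,0,0,0.5]]}}

```text
time: 27.55
eef_pos: [0.5397, -0.0167, 0.1379]
tcp_rot: [0.479, 0.519, -0.477, 0.523]
contact_force: [-0.3, 0.1, -0.2]
opening: 0.5
```

Request:
{"name": "drive_tool", "arguments": {"steps": [[0,0,1,0,0],[0,0,2.5,0,0],[0,0,2,0,0],[0,0,0,0,0],[0,0,0,0,0]]}}

```text
time: 28.05
eef_pos: [0.5418, -0.0714, 0.1337]
tcp_rot: [0.478, 0.522, -0.479, 0.52]
contact_force: [-0.1, 0.7, 0.4]
opening: -0.001
```

```bash
python3 -c "
from h import *
off()"
```

```text
stand coords TCP [-0.001  -0.1305  0.1337] axis [-0.0028  0.0012 -1.    ] F [-0.1  0.7  0.4]
```

Request:
{"name": "drive_tool", "arguments": {"force": 60, "steps": [[2,0,0,0,0],[2,0,0,0,0],[1.5,0.1,0,0,0],[0.7,0,0,0,0],[0,0,0,0,0],[0,0,0,0,0]]}}

```text
time: 28.65
eef_pos: [0.5442, -0.071, 0.0738]
tcp_rot: [0.478, 0.521, -0.478, 0.521]
contact_force: [-0.5, -0.6, -0.0]
opening: -0.001
```

Request:
{"name": "drive_tool", "arguments": {"steps": [[0,0,-0.5,0,0],[0,0,-0.5,0,0],[0,0,-0.5,0,0],[0,0,-0.4,0,0],[0,0,-0.4,0,0],[0,0,-0.4,0,0],[0,0,-0.4,0,0],[0,0,-0.4,0,0],[0,0,0,0,0],[0,0,0,0,0]]}}

```text
time: 29.65
eef_pos: [0.5403, -0.0358, 0.0729]
tcp_rot: [0.478, 0.522, -0.478, 0.521]
contact_force: [-0.6, 0.1, 0.2]
opening: 0.002
```

```bash
python3 -c "
from h import *
off()"
```

```text
stand coords TCP [ 0.0006 -0.0949  0.0729] axis [-1.2e-03  8.0e-04 -1.0e+00] F [-0.6  0.1  0.2]
```

Low forces so far. I'll keep pushing until there's a firm stop.

Request:
{"name": "drive_tool", "arguments": {"steps": [[0,0,-0.4,0,0],[0,0,-0.4,0,0],[0,0,-0.3,0,0],[0,0,-0.2,0,0],[0,0,-0.2,0,0],[0,0,0,0,0],[0,0,0,0,0]]}}

```text
time: 30.35
eef_pos: [0.5395, -0.0211, 0.0734]
tcp_rot: [0.478, 0.521, -0.478, 0.521]
contact_force: [-0.3, -0.0, 0.0]
opening: -0.001
```

Request:
{"name": "drive_tool", "arguments": {"steps": [[0,0,-0.2,0,0],[0,0,-0.2,0,0],[0,0,0,0,0],[0,0,0,0,0]]}}

```text
time: 30.75
eef_pos: [0.5395, -0.0201, 0.0735]
tcp_rot: [0.476, 0.52, -0.479, 0.523]
contact_force: [-0.6, -10.5, -2.1]
opening: 0.001
```

```bash
python3 -c "
from h import *
off()"
```

```text
stand coords TCP [ 0.0012 -0.0792  0.0735] axis [ 0.001  -0.0059 -1.    ] F [ -0.6 -10.5  -2.1]
```

Request:
{"name": "drive_tool", "arguments": {"steps": [[0,0,-0.3,0,0],[0,0,-0.3,0,0],[0,0,0,0,0],[0,0,0,0,0]]}}

```text
time: 31.15
eef_pos: [0.5396, -0.02, 0.0737]
tcp_rot: [0.473, 0.517, -0.481, 0.527]
contact_force: [-0.7, -28.5, -2.7]
opening: 0.003
```

```bash
python3 - <<'E'
from h import *
off()
E
```

```text
stand coords TCP [ 0.0012 -0.0791  0.0737] axis [ 0.0022 -0.018  -0.9998] F [ -0.7 -28.5  -2.7]
```

Request:
{"name": "drive_tool", "arguments": {"steps": [[0,0,1,0,0],[0,0,1.5,0,0],[0,0,0.5,0,0],[-2,0,0,0,0],[-4,0,0,0,0],[-4,0,2,0,0],[-2,-1,4,0,0],[0,-2,4.5,0,0.3],[0,-2,4.5,0,0.3],[0,-2,4,0,0.3]]}}

```text
time: 32.15
eef_pos: [0.4873, -0.2379, 0.1939]
tcp_rot: [0.478, 0.521, -0.478, 0.522]
contact_force: [0.2, -0.9, -0.8]
opening: 0.299
```

```bash
python3 - <<'E'
from h import *
off()
s=read_camera("side");t=read_camera("top")
S0=np.array([.5316,.0587,0]);Rs=R.from_euler('z',4.92,degrees=True).as_matrix()
for nm,y in(("tip home",.096),("tip 3mm short",.093),("head out",-.065),("head in",-.059)):
    p=S0+Rs@[0,y,.0837];print(nm,proj(t,p).round(1),(proj(s,p)+[1.4,0]).round(1))
a=s["frame"][190:290,270:390,::-1];b=t["frame"][200:300,270:390,::-1];cv2.imwrite("pics/fin.png",cv2.resize(np.hstack([a,b]),None,fx=3.3,fy=3.3,interpolation=2))
E
```

```text
stand coords TCP [-0.0695 -0.2917  0.1939] axis [ 1.2e-03 -2.0e-04 -1.0e+00] F [ 0.2 -0.9 -0.8]
tip home [299.1 244.6] [308.4 251.5]
tip 3mm short [300.2 244.5] [309.1 251. ]
head out [360.3 240.9] [341.3 224.4]
head in [358. 241.] [340.2 225.3]
```

View pics/fin.png

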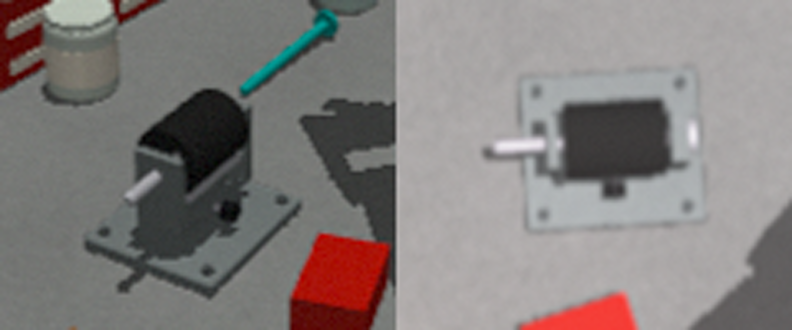

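```bash
python3 - <<'E'
from h import *
t=read_camera("top");s=read_camera("side")
for v in(238,240,242): print(v,t["frame"][v,345:368].mean(1).astype(int).tolist())
for v in(244,245,246): print(v,t["frame"][v,294:322].mean(1).astype(int).tolist())
S0=np.array([.5316,.0587,0]);Rs=R.from_euler('z',4.92,degrees=True).as_matrix()
for y,z in((-.059,.1017),(-.045,.1017),(-.059,.095),(-.065,.095),(-.065,.0837),(.053,.1017),(.053,.089),(.096,.0837)): print(y,z,proj(t,S0+Rs@[0,y,z]).round(1))
E
```

```text
238 [59, 59, 59, 58, 58, 58, 66, 96, 136, 167, 175, 176, 178, 194, 217, 212, 178, 154, 161, 170, 170, 169, 168]
240 [59, 60, 59, 59, 60, 61, 77, 110, 143, 168, 174, 173, 176, 200, 232, 232, 189, 152, 163, 170, 170, 167, 165]
242 [59, 58, 59, 58, 57, 59, 80, 110, 137, 167, 178, 175, 176, 193, 226, 227, 190, 158, 164, 169, 169, 168, 168]
244 [172, 166, 153, 146, 149, 173, 208, 230, 233, 233, 234, 234, 233, 232, 232, 231, 228, 225, 223, 219, 198, 166, 165, 176, 186, 184, 143, 86]
245 [171, 159, 131, 114, 120, 150, 189, 207, 210, 209, 208, 206, 200, 195, 193, 190, 185, 181, 178, 174, 162, 146, 163, 176, 174, 157, 119, 78]
246 [172, 158, 126, 100, 100, 124, 149, 160, 161, 158, 157, 153, 144, 136, 135, 138, 137, 131, 125, 120, 118, 126, 160, 176, 167, 139, 103, 71]
-0.059 0.1017 [358.4 240.3]
-0.045 0.1017 [353.1 240.6]
-0.059 0.095 [358.3 240.6]
-0.065 0.095 [360.6 240.4]
-0.065 0.0837 [360.3 240.9]
0.053 0.1017 [315.4 242.9]
0.053 0.089 [315.4 243.4]
0.096 0.0837 [299.1 244.6]
```

```bash
python3 -c "
from plant import sign_off;print(sign_off())"
```

```text
the job is handed in; nothing more can be done
None
```

I refitted the roller and pushed the rod fully home, then handed the job in at about 32 s on the robot clock.

**What I did**
- **Roller:** I lifted it from its cradle and centred it between the ears by touching it against the thin ear. I then lowered it until it touched the V seat and let go.
- **Hole position:** Touching the thick ear's top put the hole axis at about 83.7 mm up. Closing the fingers lightly on the ear gave its sideways position.
- **Rod:** It went through the thick ear, the roller and the thin ear with no insertion force above noise. I let go, then pushed the head with shut fingers to a firm stop; it did not move under 28 N.

**Last checks**
- **Head:** In the top view it sits right up against the thick ear with no gap, centred on column 359.5, where the fully home position predicts it.
- **Tip:** It shows at about column 299.3, against 299.1 predicted.
- **Gripper:** It was empty and clear of everything when I handed in. I moved nothing else on purpose. The last picture was a crop around the stand, so I did not re-check every other item on the counter.

**What disagreed**
- **Hole height:** The pictures suggested 86–88 mm, but I went with the 83.7 mm found by touch, and the rod went in freely.
- **Side camera:** It read about 1.4 pixels off sideways compared with the arm, so I corrected for that.
- **Push stop:** The fingers stopped about 3 mm earlier than their 22 mm pad width suggests. I put this down to the finger being wider than its pad, since the pictures agree with the rod being home.

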